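# Set a fold mirror so the bench camera sees the target, and hold it

### The job

Lift the square mirror mount by its sides out of the storage base, put its post all the way down into the empty post holder on the breadboard, and turn it so that the camera sees the cross of the white target card reflected in the middle of the mirror. Finish still gripping the mount by its sides at that angle, ready for the holder's thumbscrew to be tightened: do not let go. Let nothing touch the glass, keep the mirror upright, do not bump the camera, the target, the iris or the beam trap, and leave the spare lens and the driver where they are.

Things in the scene. Friction and masses are not known exactly. Their poses are not given: they have to be found in the camera images.
- mirror_center (a point): Centre of the mirror mount: black square block 46 mm wide (y), 50 mm high (z), 22 mm thick (its faces at x = +10 and -12 mm) on an upright 12.7 mm post. x points out of the mirror's face, level; z is up. Grip it across the 46 mm, fingers on its +y and -y sides. Two adjuster knobs stick out 20 mm behind (-x). About 0.23 kg, loose.
- post_foot (a point): Centre of the underside of the mirror's post, 98 mm under mirror_center. Post 12.7 mm in diameter, 75 mm long, foot chamfered 2 mm. At the start it stands 44 mm deep in one of the two post holders (120 mm apart, upright, same bore as the empty one) of the black storage base, 200 x 60 mm, fixed to the table.
- mirror: The whole loose mirror (post, mount, glass). Origin at the foot of the post, axes as mirror_center.
- glass: The mirror's round glass, 38 mm in diameter, bright, standing 2 mm proud of the front (+x) face of the mount: its reflecting face is 12 mm in front of the post's axis. Axes and origin as mirror. Nothing may touch it.
- holder_mouth (a point): Centre of the top of the empty post holder on the grey breadboard: upright aluminium tube 34 mm in diameter, its mouth 62.7 mm above the table; bore 15.6 mm wide, 44 mm deep, flared to 23 mm over the top 5 mm. Fixed. A post turns freely in it. With the post fully home the mirror's centre is 54 mm above this point.
- camera_lens (a point): Centre of the front lens of the camera (grey cube on a post with a black lens barrel 36 mm in diameter), 220 mm from the axis of the empty holder and level with the mirror once that is home. x points out of the lens, straight at the holder's axis; z is up.
- camera: The camera with its post, fixed to the breadboard; origin under the front of the lens, on the breadboard's top; up to 140 mm high over the table. Not to be bumped.
- target_mark (a point): Centre of the cross on the target: white square card 50 x 50 mm on a post, black cross and ring on both sides, 220 mm from the empty holder's axis and level with the camera lens. It stands on one of three places a, b, c of the breadboard; iris and beam trap have the other two. Its front (x) looks towards the holder to within 30 degrees.
- target: The target with its post, fixed; origin at the post's foot, under the cross. Not to be bumped.
- halfway_a (a point): Point in the air halfway between the camera lens and the cross of a target on place a, next to the camera (lens to cross 150 mm). As lens and cross are equally far from the holder, the camera sees the cross in the middle of the mirror when the mirror's x axis points at the halfway point of the target's own place.
- halfway_b (a point): The same for place b, the middle one (lens and cross 236 mm apart).
- halfway_c (a point): The same for place c, farthest from the camera (lens and cross 311 mm apart).
- iris: Round black iris diaphragm 50 mm across on a post, fixed to the breadboard on another of the three places. Origin at its foot; up to 145 mm high over the table. Not to be bumped.
- beam_trap: Black finned box 60 x 48 x 44 mm on a post, fixed to the breadboard on the third place. Origin at its foot; up to 140 mm high over the table. Not to be bumped.
- lens_center (a point): Centre of the spare lens: a loose round black ring mount 42 mm across with a clear lens on the same kind of post, standing in the other holder of the storage base, 120 mm from the mirror. Leave it alone.
- driver: Screwdriver with a black handle, 170 mm long, 26 mm thick, lying loose on the table; origin at its middle, its x axis along it towards the tip. Leave it alone.
Not all that is in view belongs to the job. What is shaped like the mirror but blue is not meant.

How it is judged:
By the outcome, as a careful person would: the job done as asked, in the order asked, and still so for the second after the job is handed in, while the arm keeps its last pose, push and grip.
It also fails if it takes over 38 s, if anything falls off the work surface, if the arm or the gripper's body presses on something with over 40 N, if the wrist force passes 120 N, or if a joint passes its speed limit or range.

### The arm

A 7-joint arm with a two-finger parallel gripper is mounted at the origin on the work surface. World frame = base frame: x ahead of the robot, y to its left, z up, the work surface at z = 0. Lengths are in m, angles in rad, forces in N, time in s.
With the tool pointing down it reaches from about 0.4 to 0.85 m from the base axis. Payload 6.9 kg.
Tool frame: the origin (TCP) lies at the centre of the arm's flange, where the gripper is bolted on; the fingertips stand 173 mm ahead of it and the grasp point (between the pads) lies 155 mm ahead of it; z points along the fingers, y is the line along which they close (so a half turn about z gives the same grasp; the last joint's range is limited). The gripper opens to 85 mm and grips with 20 to 120 N. Pads are 22 mm wide; open, the fingers measure 114 mm over their backs; the gripper's body (76 mm by 85 mm) begins 54 mm behind the grasp point. The pads swing forward as they close: fully open they stand 13 mm farther back than shut.
Start: joints at [1.238, 0.507, -0.238, 1.5, 0.126, 1.149, -0.155], TCP at [0.266, -0.566, 0.405] pointing down, gripper open.
Joint ranges: [-3.08, 3.08], [-0.24, 2.05], [-1.43, 1.35], [0, 2.5], [-1.52, 4.66], [0.17, 1.96], [-2.89, 2.89]. Speed limits (rad/s): [2.39, 2.39, 3.14, 3.14, 3.14, 3.14, 3.14].

### API

Orientations are given as a 3x3 rotation matrix whose columns are the frame's x, y, z axes.
In Python, from rig import read_state, grab_frame, calibration, hand_in gives the robot as it stands.
- The arm moves only by the tool move_arm, never from a script. Its argument "moves" is a list of rows, each an object of numbers: "x", "y", "z": the shift along the tool's x, y, z in m; "twist": the turn about the tool's z in degrees. A call has exactly 8 rows; each row is the pose to reach, as a shift and turn from the pose commanded when the call began, along the tool's axes at that moment; what a row does not reach only later rows make up. A row lasts 1/8 s, in which the tool goes at most 62.5 mm and 10.7 degrees, less where a joint would pass 70% of its speed; a pose out of reach is approached as far as the arm can. A call with a gripper value outside its range is refused whole. "fingers" is the closure in counts, from 0 (fully open) to 255 (shut), set as the call begins (left out, the last holds). The fingers move at their own pace and stop on an object; "force" is the grip in N (left out, the last holds). Time passes only in rows, so rows that repeat a pose let the fingers close, or fill a call up. It gives the time, the measured TCP pose, the force, the opening and the grip force at its end, in the units of the state.
- read_state(): the state, without advancing time (a new reading comes with each control period).
- grab_frame(name): name is "side" or "top"; returns the picture (384x512x3 uint8, red, green, blue); there is no depth.
- calibration(name): a dict with "intrinsics" (3x3 intrinsics, pixels), "extrinsics" (4x4, takes a point from camera to world coordinates). Camera axes: x right, y down, z forward; pixel columns grow to the right and rows downward; lengths in m; the calibration is good to about 2 mm. A picture is of the moment at which its call begins. calibration takes no time and is no camera call.
- hand_in(): hands the job in; it is judged then, once.
The state is a dict: "time_s": time; "qpos": joint angles; "joint_vel": joint speeds; "joint_torque": joint torques, N m; "tcp_pos": TCP position; "orientation": TCP orientation; "wrist_force": force on the tool from outside, world axes, zero at the start; "wrist_torque": the same for the moment, N m; "gripper_width": finger opening in m; "grasp_force": force on a finger pad.
Only numpy, scipy, OpenCV 4.12 (cv2) and the standard library are available. Lean on these libraries where they do the work, as an engineer would, in place of code of your own. Each camera call takes 0.05 s, during which the arm holds its last target. There are 200 camera calls.

## Working session

There is one attempt and no reset: what is moved stays moved. The work goes in short steps, Python scripts to look and compute and a tool call to move; the robot and the scene stay as the last step left them, time stands still between calls to the robot, and variables do not carry over. Pictures are saved under pics/ and viewed, at most 10 in all, crops included, and the job is handed in when it is done.

Besides the shell and the picture viewer there is one more tool, called after "Call:" by a JSON object that holds its "method" and its "body", one argument or row to a line. move_arm: Moves the arm, as the interface text tells. Its arguments: {"type":"object","properties":{"moves":{"type":"array"},"fingers":{"type":"number"},"force":{"type":"number"}},"required":["moves"]}

```bash
mkdir -p pics; ls; python3 - <<'E'
from rig import *
import cv2,numpy as np
np.set_printoptions(precision=4,suppress=True)
s=read_state();print(s['time_s'],s['tcp_pos'],s['orientation'],s['gripper_width'])
for n in('side','top'):
    f=grab_frame(n);cv2.imwrite(f'pics/{n}0.png',f[:,:,::-1]);cv2.imwrite(f'pics/{n}0b.png',cv2.resize(f[:,:,::-1],(800,600),interpolation=cv2.INTER_CUBIC))
    c=calibration(n);print(n,np.array(c['intrinsics']),np.array(c['extrinsics']))
E
```

```text
pics
0.0 [ 0.2654 -0.5656  0.4038] [[ 0.9053  0.4248 -0.0008]
 [ 0.4248 -0.9053  0.0017]
 [-0.     -0.0018 -1.    ]] 0.08564024953628234
side [[386.1679   0.     254.2082]
 [  0.     386.1679 191.0029]
 [  0.       0.       1.    ]] [[-0.9552 -0.1653  0.2454  0.2812]
 [-0.2951  0.472  -0.8308  0.7299]
 [ 0.0214 -0.866  -0.4996  0.5569]
 [ 0.      0.      0.      1.    ]]
top [[461.8196   0.     257.9551]
 [  0.     461.8196 194.7413]
 [  0.       0.       1.    ]] [[ 0.0254 -0.9941  0.1054  0.3864]
 [-0.9996 -0.0265 -0.0091 -0.0447]
 [ 0.0119 -0.1051 -0.9944  1.4543]
 [ 0.      0.      0.      1.    ]]
```

View pics/side0b.png

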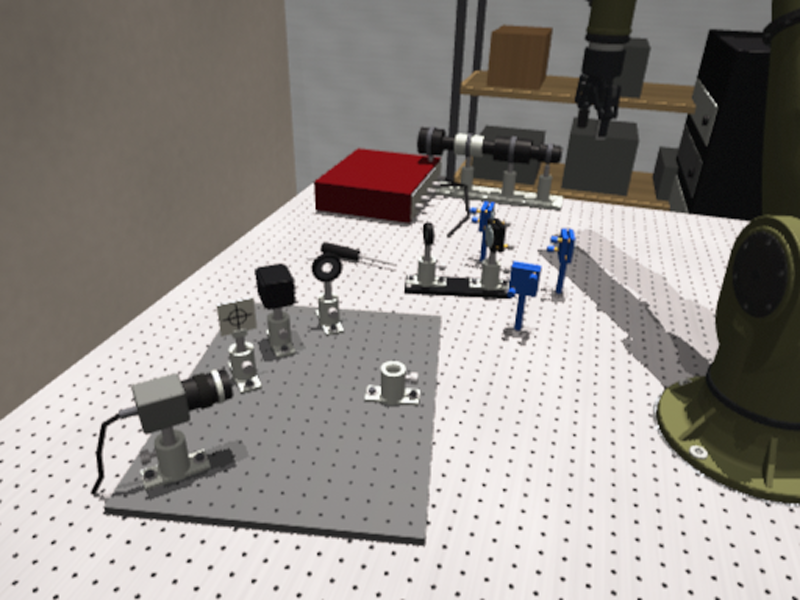

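View pics/top0b.png

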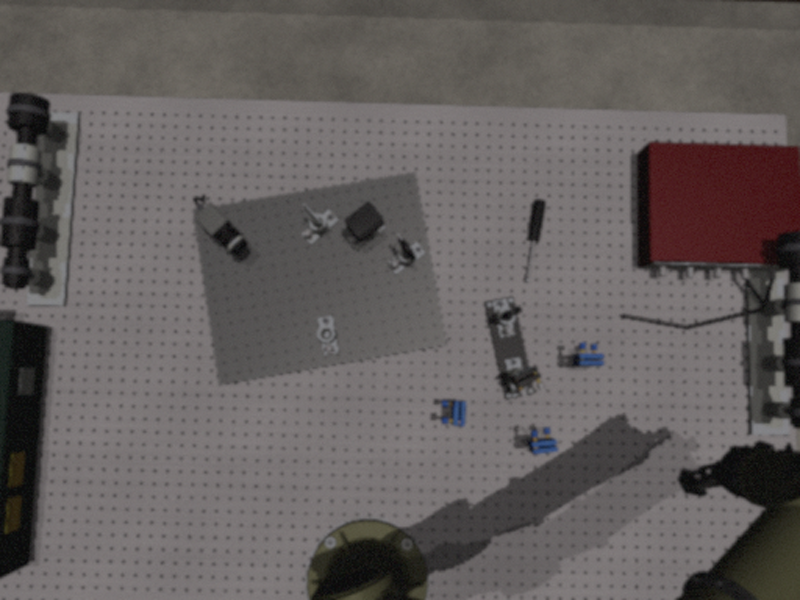

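The target card stands next to the camera (place a). The black mirror is in the storage-base holder nearer the robot, around top view (518,378) and side view (495,240) in the 800-pixel pictures. Three blue decoys stand around it. I'll zoom in.

```bash
python3 - <<'E'
import cv2,numpy as np
t=cv2.imread('pics/top0.png');s=cv2.imread('pics/side0.png')
R=lambda i,x,y,w,h:cv2.convertScaleAbs(cv2.resize(i[y:y+h,x:x+w],(400,300),interpolation=cv2.INTER_CUBIC),alpha=1.6,beta=10)
# each crop 80x60 (x5)
a=np.vstack([np.hstack([R(t,300,205,80,60),R(t,170,185,80,60)]),np.hstack([R(s,290,125,80,60),R(s,215,215,80,60)])])
cv2.imwrite('pics/z1.png',a)
b=np.hstack([R(t,120,120,80,60),R(t,180,120,80,60)]);c=np.hstack([R(s,60,210,120,90),R(s,130,150,100,75)])
cv2.imwrite('pics/z2.png',np.vstack([b,c]))
E
```

```text
(no output)
```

View pics/z1.png

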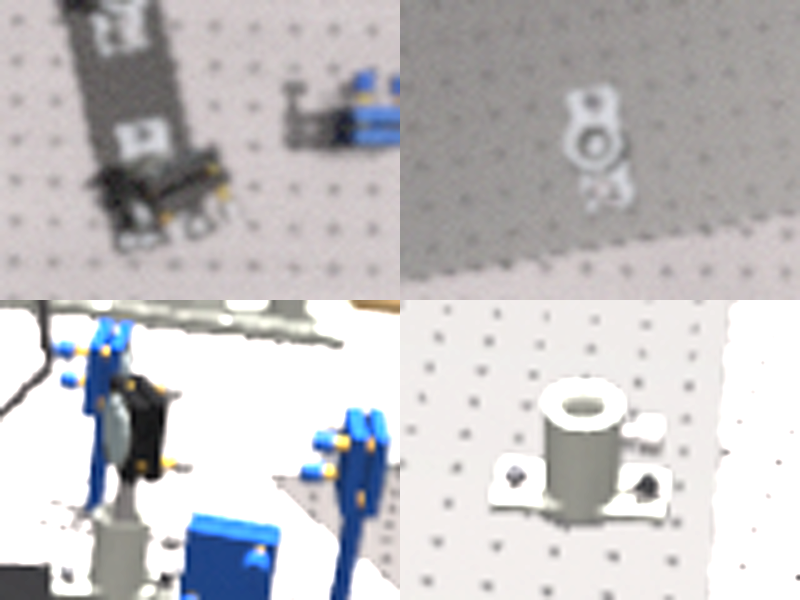

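View pics/z2.png

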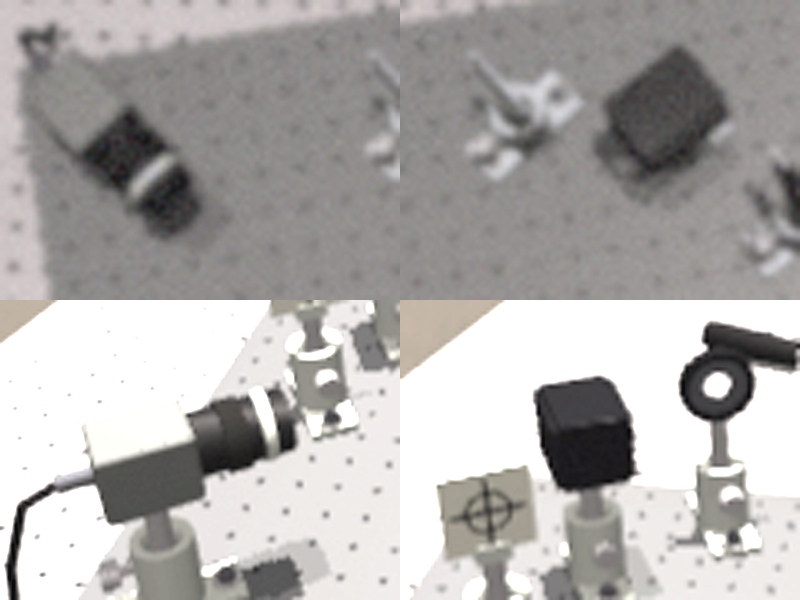

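Top left of the first zoom shows the mirror block, yawed about 25°, with its gold knobs towards the robot. The glass faces left in the side view at crop pixel (117,428). The empty holder's mouth is at crop (597,145) top and (583,405) side. The second zoom confirms the target is on place a, with the beam trap in the middle and the iris at c.

```bash
cat > h.py <<'E'
import numpy as np,cv2
from rig import *
np.set_printoptions(precision=4,suppress=True)
C={}
for n in('side','top'):
    c=calibration(n);K=np.array(c['intrinsics']);E=np.array(c['extrinsics']);C[n]=(K,E,K@np.linalg.inv(E)[:3])
def proj(n,X):
    X=np.atleast_2d(X);p=np.c_[X,np.ones(len(X))]@C[n][2].T;return p[:,:2]/p[:,2:]
def tri(ps,pt):
    X=cv2.triangulatePoints(C['side'][2],C['top'][2],np.array(ps,float),np.array(pt,float)).ravel();X=X[:3]/X[3]
    return X,proj('side',X)[0]-ps,proj('top',X)[0]-pt
def onz(n,p,z):
    K,E,_=C[n];d=E[:3,:3]@np.linalg.inv(K)@[p[0],p[1],1];return E[:3,3]+d*(z-E[2,3])/d[2]
def mirror(cx,cy,cz,yaw):
    """wireframe segments of the mount at centre c"""
    a=np.radians(yaw);R=np.array([[np.cos(a),-np.sin(a),0],[np.sin(a),np.cos(a),0],[0,0,1]])
    V=np.array([[x,y,z] for x in(-.012,.010) for y in(-.023,.023) for z in(-.025,.025)])
    S=[(V[i],V[j]) for i in range(8) for j in range(i) if bin(i^j).count('1')==1]
    t=np.linspace(0,2*np.pi,25);g=np.c_[0*t+.012,.019*np.cos(t),.019*np.sin(t)]
    S+=list(zip(g[:-1],g[1:]));S+=[(np.array([0,0,-.025]),np.array([0,0,-.054]))]
    return [np.array(s)@R.T+[cx,cy,cz] for s in S]
def overlay(im,n,segs,x,y,w,h,s):
    o=cv2.convertScaleAbs(cv2.resize(im[y:y+h,x:x+w,::-1],None,fx=s,fy=s,interpolation=cv2.INTER_CUBIC),alpha=1.6,beta=10)
    for sg in segs:
        p=((proj(n,sg)-[x,y]+.5)*s).round().astype(int);cv2.line(o,p[0].tolist(),p[1].tolist(),(0,0,255),1)
    return o
E
python3 - <<'E'
from h import *
m=tri((251.1,235.6),(208.9,213.5));print('mouth',m)
print('mouth at z', onz('side',(251.1,235.6),.0627),onz('top',(208.9,213.5),.0627))
# target cross: side z2 crop (490,510): x130+90/4,y150+210/4 ; 
ts=(130+90/4-.5,150+210/4-.5);print('target',ts,onz('side',ts,.1167))
# lens front in side: z2 (285,418)-> scale 400/120
ls=(60+285/3.333-.5,210+118/3.333-.5);print('lens',onz('side',ls,.1167))
print('lens top',onz('top',(120+180/5-.5,120+215/5-.5),.1167))
print('target top card',[onz('top',(180+x/5-.5,120+y/5-.5),.1417) for x,y in((75,58),(120,110))])
gs=(290+117/5-.5,125+128/5-.5)
print('mirror glass at z',[onz('side',gs,z) for z in(.11,.12,.13)])
print('mirror top',[onz('top',(300+163/5-.5,205+180/5-.5),z) for z in(.14,.15)])
E
```

```text
mouth (array([0.474 , 0.0892, 0.0605]), array([0.4543, 0.0565]), array([-0.0463, -0.2226]))
mouth at z [0.4741 0.0922 0.0627] [0.4731 0.0889 0.0627]
target (152.0, 202.0) [0.6912 0.1158 0.1167]
lens [0.6273 0.2511 0.1167]
lens top [0.615  0.2452 0.1167]
target top card [array([0.7059, 0.1317, 0.1417]), array([0.676 , 0.1045, 0.1417])]
mirror glass at z [array([ 0.4113, -0.2925,  0.11  ]), array([ 0.4084, -0.2696,  0.12  ]), array([ 0.4055, -0.2467,  0.13  ])]
mirror top [array([ 0.4008, -0.2704,  0.14  ]), array([ 0.4007, -0.2687,  0.15  ])]
```

Target, lens and holder distances agree with the given 220/220/150 mm, so the final mirror yaw is about 27°. Next I'll check the mirror pose with overlays.

```bash
python3 - <<'E'
from h import *
s=cv2.imread('pics/side0.png')[:,:,::-1];t=cv2.imread('pics/top0.png')[:,:,::-1]
def ov(yaw):
    S=mirror(.398,-.276,.119,yaw);return np.hstack([overlay(s,'side',S,295,130,50,37,8),overlay(t,'top',S,310,220,50,37,8)])
cv2.imwrite('pics/o1.png',np.vstack([ov(22),ov(32)]))
E
```

```text
(no output)
```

View pics/o1.png

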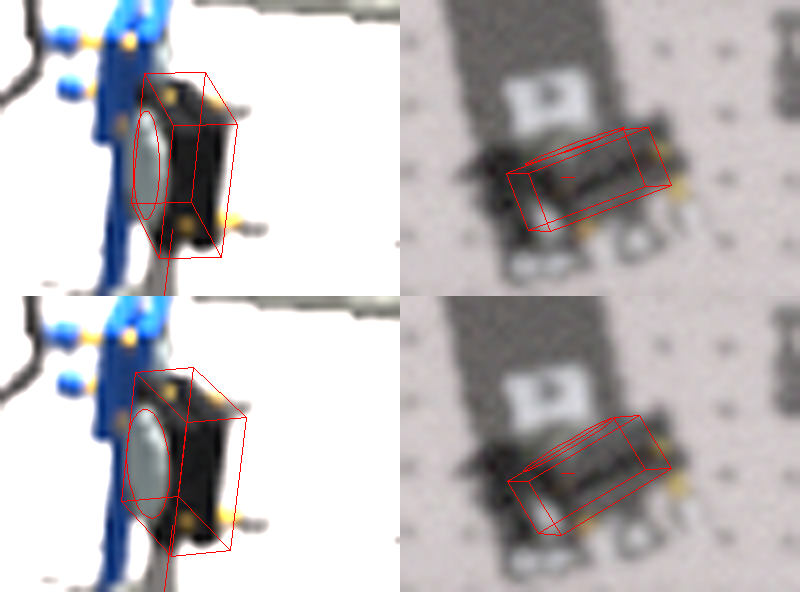

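The overlays put the mirror at about (0.397, −0.276, 0.119) with yaw around 26°. The tool is already at 25.1°, so I'll move above it first.

Call:
{"method": "move_arm", "body": {
  "moves": [
    {"x": 0.03, "y": -0.026, "z": 0, "twist": 0},
    {"x": 0.07, "y": -0.06, "z": 0, "twist": 0},
    {"x": 0.115, "y": -0.098, "z": 0, "twist": -1},
    {"x": 0.16, "y": -0.136, "z": 0, "twist": -1},
    {"x": 0.2, "y": -0.17, "z": 0, "twist": -1},
    {"x": 0.23, "y": -0.195, "z": 0, "twist": -1},
    {"x": 0.242, "y": -0.206, "z": 0, "twist": -1},
    {"x": 0.242, "y": -0.206, "z": 0, "twist": -1}
  ],
  "fingers": 0,
  "force": 40
}}

```text
time_s: 1.1
tcp_pos: [0.3972, -0.2762, 0.4046]
orientation: [[0.897, 0.442, -0.0], [0.442, -0.897, -0.0], [-0.0, -0.0, -1.0]]
wrist_force: [0.8, -1.1, 0.3]
gripper_width: 0.0855
grasp_force: 0.0
```

Call:
{"method": "move_arm", "body": {
  "moves": [
    {"x": 0, "y": 0, "z": 0.01, "twist": 0},
    {"x": 0, "y": 0, "z": 0.03, "twist": 0},
    {"x": 0, "y": 0, "z": 0.05, "twist": 0},
    {"x": 0, "y": 0, "z": 0.065, "twist": 0},
    {"x": 0, "y": 0, "z": 0.075, "twist": 0},
    {"x": 0, "y": 0, "z": 0.08, "twist": 0},
    {"x": 0, "y": 0, "z": 0.08, "twist": 0},
    {"x": 0, "y": 0, "z": 0.08, "twist": 0}
  ]
}}

```text
time_s: 2.1
tcp_pos: [0.3972, -0.2767, 0.3251]
orientation: [[0.898, 0.44, 0.001], [0.44, -0.898, -0.0], [0.0, 0.001, -1.0]]
wrist_force: [-0.3, 0.9, -0.0]
gripper_width: 0.0853
grasp_force: 0.0
```

```bash
python3 - <<'E'
from h import *
s=grab_frame('side');t=grab_frame('top')
S=mirror(.397,-.276,.119,26.2)
cv2.imwrite('pics/o2.png',np.hstack([overlay(s,'side',S,285,100,66,90,6),overlay(t,'top',S,300,195,66,90,6)]))
E
```

```text
(no output)
```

View pics/o2.png

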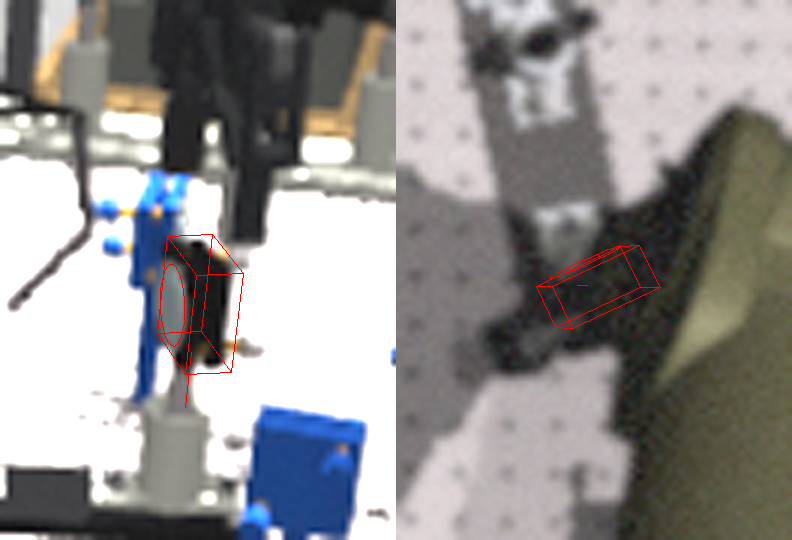

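```bash
python3 - <<'E'
from h import *
p=np.array([.3972,-.2767,.325]);y=np.array([.44,-.898,0]);x=np.array([.898,.44,0])
for s in(1,-1):
  for w in (.043,.057):
    for dx in (-.011,.011): print(s,w,dx,(proj('side',p+s*w*y+dx*x-[0,0,.160])[0]-[285,100]+.5)*6)
E
```

```text
1 0.043 -0.011 [202.1163 176.1234]
1 0.043 0.011 [157.2864 177.794 ]
1 0.057 -0.011 [193.4497 165.6375]
1 0.057 0.011 [149.0787 167.2598]
-1 0.043 -0.011 [259.7881 245.9021]
-1 0.043 0.011 [211.9173 247.9106]
-1 0.057 -0.011 [269.9677 258.2186]
-1 0.057 0.011 [221.5625 260.2898]
```

The side view shows the fingers straddling the mount, which sits about 4 mm further along tool +x than the tool. I'll correct for that, descend and grip.

Call:
{"method": "move_arm", "body": {
  "moves": [
    {"x": 0.001, "y": 0, "z": 0.008, "twist": 0},
    {"x": 0.003, "y": 0, "z": 0.02, "twist": 0},
    {"x": 0.004, "y": 0, "z": 0.032, "twist": 0},
    {"x": 0.004, "y": 0, "z": 0.043, "twist": 0},
    {"x": 0.004, "y": 0, "z": 0.05, "twist": 0},
    {"x": 0.004, "y": 0, "z": 0.054, "twist": 0},
    {"x": 0.004, "y": 0, "z": 0.054, "twist": 0},
    {"x": 0.004, "y": 0, "z": 0.054, "twist": 0}
  ]
}}

```text
time_s: 3.2
tcp_pos: [0.4008, -0.2748, 0.271]
orientation: [[0.898, 0.441, 0.0], [0.441, -0.898, -0.0], [0.0, 0.001, -1.0]]
wrist_force: [-0.9, -0.2, 0.2]
gripper_width: 0.0853
grasp_force: 0.0
```

Call:
{"method": "move_arm", "body": {
  "moves": [
    {"x": 0, "y": 0, "z": 0, "twist": 0},
    {"x": 0, "y": 0, "z": 0, "twist": 0},
    {"x": 0, "y": 0, "z": 0, "twist": 0},
    {"x": 0, "y": 0, "z": 0, "twist": 0},
    {"x": 0, "y": 0, "z": 0, "twist": 0},
    {"x": 0, "y": 0, "z": 0, "twist": 0},
    {"x": 0, "y": 0, "z": 0, "twist": 0},
    {"x": 0, "y": 0, "z": 0, "twist": 0}
  ],
  "fingers": 70,
  "force": 30
}}

```text
time_s: 4.2
tcp_pos: [0.4007, -0.2747, 0.2707]
orientation: [[0.898, 0.441, 0.0], [0.441, -0.898, 0.0], [0.0, -0.0, -1.0]]
wrist_force: [0.4, -0.7, -0.5]
gripper_width: 0.0618
grasp_force: 0.0
```

Width is 62 mm with no contact yet. I'll take a look before closing fully.

```bash
python3 - <<'E'
from h import *
s=grab_frame('side')
cv2.imwrite('pics/o3.png',overlay(s,'side',[],285,100,70,70,8))
E
```

```text
(no output)
```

View pics/o3.png

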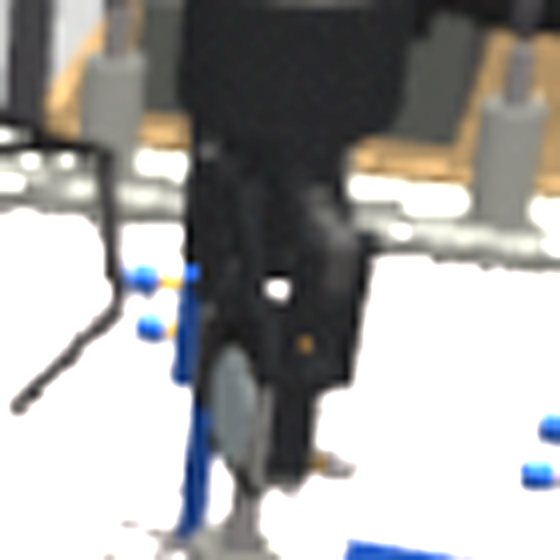

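The dark-on-dark region is ambiguous, so I'll enhance the contrast and draw the predicted pads.

```bash
python3 - <<'E'
from h import *
s=np.mean([grab_frame('side').astype(float) for _ in range(4)],0)
s=(255*np.clip(s/90,0,1)**.5).astype(np.uint8)
p=np.array([.4007,-.2747,.2707]);y=np.array([.441,-.898,0]);x=np.array([.898,.441,0])
S=[]
for w in(-.031,-.045):
    q=[p+w*y+dx*x-[0,0,dz] for dx,dz in((-.011,.12),(-.011,.167),(.011,.167),(.011,.12))]
    S+=list(zip(q[:-1],q[1:]))
S=[np.array(a) for a in S]
cv2.imwrite('pics/o4.png',np.hstack([overlay(s,'side',k,295,110,44,60,9) for k in([],S)]))
E
```

```text
(no output)
```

View pics/o4.png

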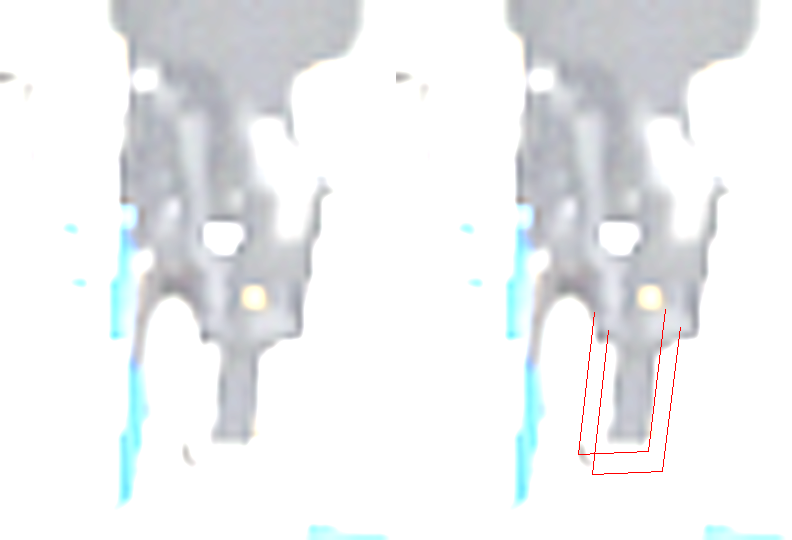

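The near finger covers x≈248–312 down to y≈490 in the previous crop, as predicted, and the glass is clear in front of it. Closing now.

Call:
{"method": "move_arm", "body": {
  "moves": [
    {"x": 0, "y": 0, "z": 0, "twist": 0},
    {"x": 0, "y": 0, "z": 0, "twist": 0},
    {"x": 0, "y": 0, "z": 0, "twist": 0},
    {"x": 0, "y": 0, "z": 0, "twist": 0},
    {"x": 0, "y": 0, "z": 0, "twist": 0},
    {"x": 0, "y": 0, "z": 0, "twist": 0},
    {"x": 0, "y": 0, "z": 0, "twist": 0},
    {"x": 0, "y": 0, "z": 0, "twist": 0}
  ],
  "fingers": 160,
  "force": 40
}}

```text
time_s: 5.45
tcp_pos: [0.4013, -0.2754, 0.2713]
orientation: [[0.898, 0.44, 0.002], [0.44, -0.898, -0.002], [0.001, 0.003, -1.0]]
wrist_force: [2.8, -5.4, 5.9]
gripper_width: 0.0471
grasp_force: 42.3
```

Call:
{"method": "move_arm", "body": {
  "moves": [
    {"x": 0, "y": 0, "z": -0.005, "twist": 0},
    {"x": 0, "y": 0, "z": -0.018, "twist": 0},
    {"x": 0, "y": 0, "z": -0.035, "twist": 0},
    {"x": 0, "y": 0, "z": -0.055, "twist": 0},
    {"x": 0, "y": 0, "z": -0.078, "twist": 0},
    {"x": 0, "y": 0, "z": -0.1, "twist": 0},
    {"x": 0, "y": 0, "z": -0.115, "twist": 0},
    {"x": 0, "y": 0, "z": -0.12, "twist": 0}
  ]
}}

```text
time_s: 6.45
tcp_pos: [0.4002, -0.2741, 0.3906]
orientation: [[0.898, 0.441, -0.002], [0.441, -0.898, 0.001], [-0.001, -0.002, -1.0]]
wrist_force: [-0.7, 0.0, -3.0]
gripper_width: 0.0471
grasp_force: 40.7
```

```bash
python3 - <<'E'
from h import *
s=read_state();p=np.array(s['tcp_pos']);R=np.array(s['orientation'])
print(p,s['wrist_force'],s['gripper_width'],s['grasp_force'])
print(R.T@(np.array([.4735,.0900,p[2]])-p),np.degrees(np.arctan2(R[1,0],R[0,0])))
E
```

```text
[ 0.4002 -0.2741  0.3906] [-0.6528  0.0437 -2.9881] 0.04706189586740118 40.70282052416587
[ 0.2263 -0.2945  0.0004] 26.15944003831913
```

Call:
{"method": "move_arm", "body": {
  "moves": [
    {"x": 0.008, "y": -0.01, "z": 0, "twist": 0},
    {"x": 0.023, "y": -0.03, "z": 0, "twist": 0},
    {"x": 0.045, "y": -0.059, "z": 0, "twist": 0},
    {"x": 0.07, "y": -0.091, "z": 0, "twist": 0},
    {"x": 0.095, "y": -0.124, "z": 0, "twist": 0},
    {"x": 0.12, "y": -0.156, "z": 0, "twist": 0},
    {"x": 0.145, "y": -0.189, "z": 0, "twist": 0},
    {"x": 0.17, "y": -0.221, "z": 0, "twist": 0}
  ]
}}

```text
time_s: 7.45
tcp_pos: [0.4552, 0.0008, 0.3897]
orientation: [[0.897, 0.441, -0.002], [0.441, -0.897, 0.0], [-0.002, -0.001, -1.0]]
wrist_force: [0.1, -0.7, -2.4]
gripper_width: 0.0473
grasp_force: 40.7
```

Call:
{"method": "move_arm", "body": {
  "moves": [
    {"x": 0.02, "y": -0.026, "z": 0, "twist": 0},
    {"x": 0.036, "y": -0.047, "z": 0, "twist": 0},
    {"x": 0.047, "y": -0.061, "z": 0, "twist": 0},
    {"x": 0.053, "y": -0.069, "z": 0, "twist": 0},
    {"x": 0.056, "y": -0.0735, "z": 0, "twist": 0},
    {"x": 0.056, "y": -0.0735, "z": 0.01, "twist": 0},
    {"x": 0.056, "y": -0.0735, "z": 0.02, "twist": 0},
    {"x": 0.056, "y": -0.0735, "z": 0.025, "twist": 0}
  ]
}}

```text
time_s: 8.45
tcp_pos: [0.4735, 0.0885, 0.3646]
orientation: [[0.898, 0.44, -0.002], [0.44, -0.898, -0.0], [-0.002, -0.0, -1.0]]
wrist_force: [-0.7, 0.0, -2.5]
gripper_width: 0.0471
grasp_force: 40.7
```

```bash
python3 - <<'E'
from h import *
st=read_state();p=np.array(st['tcp_pos']);R=np.array(st['orientation']);print(p,st['wrist_force'])
s=np.mean([grab_frame('side').astype(float) for _ in range(2)],0).astype(np.uint8)
t=grab_frame('top');cv2.imwrite('pics/s5.png',s[:,:,::-1]);cv2.imwrite('pics/t5.png',t[:,:,::-1])
S=mirror(p[0],p[1],p[2]-.153,np.degrees(np.arctan2(R[1,0],R[0,0])))
c=[p[0],p[1],p[2]-.153]
S+=[np.array([[c[0],c[1],c[2]-.054],[c[0],c[1],c[2]-.098]])]
m=np.array([.4735,.09,.0627]);S+=[np.array([m-[0,0,.05],m+[0,0,.03]])]
cv2.imwrite('pics/o5.png',np.hstack([overlay(s,'side',k,220,150,65,100,6) for k in ([],S)]))
E
```

```text
[0.4735 0.0885 0.3646] [-0.6647  0.0037 -2.5472]
```

View pics/o5.png

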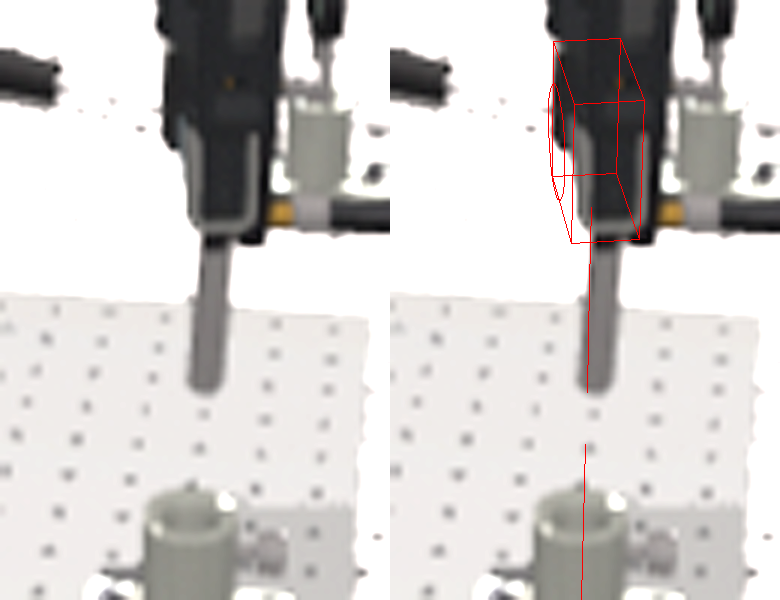

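```bash
python3 - <<'E'
from h import *
from scipy.ndimage import map_coordinates as mc
s=cv2.imread('pics/s5.png',0).astype(float)
E=[]
for r in range(190,214):
    x=np.arange(245,265,.1);v=mc(s,[np.full_like(x,r),x],order=1);b=v[:20].mean();b2=v[-20:].mean();m=v.min()
    th=lambda b:(b+m)/2
    k=v.argmin();l=x[:k][v[:k]>th(b)];q=x[k:][v[k:]>th(b2)]
    if len(l) and len(q):E.append((r,l[-1],q[0]))
E=np.array(E);print(E[::2])
g=(E[:,0]>194)&(E[:,0]<211);mid=(E[:,1]+E[:,2])/2
f=np.polyfit(E[g,0],mid[g],1);print('mid fit',f,np.polyval(f,[190,213]))
p=np.array([.4735,.0885,.3646]);c=p-[0,0,.153]
a=proj('side',c-[0,0,.03]);b=proj('side',c-[0,0,.098]);print('model',a,b,(b-a)[0,0]/(b-a)[0,1])
for d in([.001,0,0],[0,.001,0],[0,0,.001]):print(d,proj('side',c-[0,0,.098]+d)-b)
print('mouth',proj('side',[.4735,.09,.0627]))
E
python3 - <<'E'
from h import *
o=cv2.imread('pics/side0.png',0).astype(float)
# holder tube edges below mouth
for r in(242,246,250,254):
    v=o[r,236:268];print(r,v.astype(int))
print(proj('side',[[.4735,.09,.05],[.4735,.09,.03]]))
E
```

```text
[[190.  252.8 263.4]
 [192.  252.6 258.4]
 [194.  252.5 258.3]
 [196.  252.3 258.1]
 [198.  252.  257.9]
 [200.  251.3 258.1]
 [202.  251.5 257.7]
 [204.  251.4 257.4]
 [206.  251.3 257.3]
 [208.  251.4 257.1]
 [210.  251.  257.1]
 [212.  250.9 256.8]]
mid fit [ -0.0789 270.5548] [255.5643 253.7497]
model [[252.9824 186.2381]] [[252.3317 214.811 ]] -0.022772744858951397
[0.001, 0, 0] [[-0.4595 -0.0869]]
[0, 0.001, 0] [[-0.1443  0.2523]]
[0, 0, 0.001] [[ 0.0092 -0.4026]]
mouth [[251.6691 235.0594]]
242 [142 133 105 118 142 142 142 128  75  79  81  84  85  87  86  84  84  85
  83  83  83  79  81 103 128 130 130 156 166 180 179 138]
246 [206 200 179 168 161 162 153 114  75  80  83  85  86  86  86  85  84  84
  83  83  80  77  85 118 142 143 139 131 130 123 126 135]
250 [ 86  77  72  62 149 234 240 235  77  80  83  84  85  87  87  86  84  83
  81  82  80  76 106 206 249 247 223 107  57  95 171 241]
254 [249 249 249 249 249 249 239 146 125  96  84  86  86  87  86  85  83  82
  81  80  80 109 177 220 224 199 107  93  80  80 107 167]
[[251.562  239.8277]
 [251.3967 247.1913]]
```

The grip is secure, but the post is about 4 mm behind the tool axis along tool x and leans about 2.5° forward at the foot. I'll shift to line the foot up over the mouth and lower in stages.

Call:
{"method": "move_arm", "body": {
  "moves": [
    {"x": 0.001, "y": 0, "z": 0, "twist": 0},
    {"x": 0.003, "y": -0.001, "z": 0.003, "twist": 0},
    {"x": 0.004, "y": -0.001, "z": 0.01, "twist": 0},
    {"x": 0.004, "y": -0.001, "z": 0.02, "twist": 0},
    {"x": 0.004, "y": -0.001, "z": 0.03, "twist": 0},
    {"x": 0.004, "y": -0.001, "z": 0.038, "twist": 0},
    {"x": 0.004, "y": -0.001, "z": 0.043, "twist": 0},
    {"x": 0.004, "y": -0.001, "z": 0.045, "twist": 0}
  ]
}}

```text
time_s: 9.6
tcp_pos: [0.4769, 0.0919, 0.3204]
orientation: [[0.898, 0.441, -0.0], [0.441, -0.898, -0.0], [-0.0, -0.0, -1.0]]
wrist_force: [-0.2, -0.1, -2.5]
gripper_width: 0.0468
grasp_force: 40.7
```

```bash
python3 - <<'E'
from h import *
st=read_state();print(st['tcp_pos'],st['wrist_force'])
s=np.mean([grab_frame('side').astype(float) for _ in range(2)],0).astype(np.uint8)
cv2.imwrite('pics/o6.png',overlay(s,'side',[],225,190,60,60,9))
E
```

```text
[0.4769 0.0919 0.3204] [-0.2322 -0.0893 -2.4627]
```

View pics/o6.png

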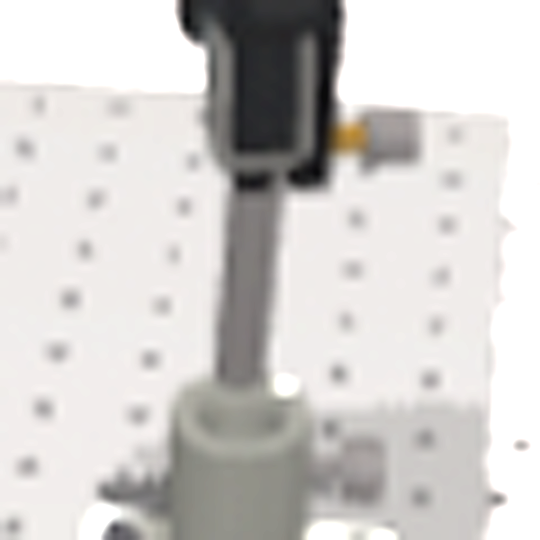

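The foot is directly above the mouth: post at crop x≈240, mouth centre x≈239, with the foot just at the rim. I'll lower into the bore slowly.

Call:
{"method": "move_arm", "body": {
  "moves": [
    {"x": 0, "y": 0, "z": 0.002, "twist": 0},
    {"x": 0, "y": 0, "z": 0.005, "twist": 0},
    {"x": 0, "y": 0, "z": 0.008, "twist": 0},
    {"x": 0, "y": 0, "z": 0.011, "twist": 0},
    {"x": 0, "y": 0, "z": 0.014, "twist": 0},
    {"x": 0, "y": 0, "z": 0.017, "twist": 0},
    {"x": 0, "y": 0, "z": 0.019, "twist": 0},
    {"x": 0, "y": 0, "z": 0.02, "twist": 0}
  ]
}}

```text
time_s: 10.7
tcp_pos: [0.4843, 0.0923, 0.3091]
orientation: [[0.898, 0.439, 0.027], [0.439, -0.898, 0.002], [0.026, 0.01, -1.0]]
wrist_force: [8.2, -9.0, 58.6]
gripper_width: 0.0459
grasp_force: 38.7
```

Contact on the rim, so I'll back off right away.

Call:
{"method": "move_arm", "body": {
  "moves": [
    {"x": 0, "y": 0, "z": -0.01, "twist": 0},
    {"x": 0, "y": 0, "z": -0.02, "twist": 0},
    {"x": 0, "y": 0, "z": -0.026, "twist": 0},
    {"x": 0, "y": 0, "z": -0.03, "twist": 0},
    {"x": 0, "y": 0, "z": -0.03, "twist": 0},
    {"x": 0, "y": 0, "z": -0.03, "twist": 0},
    {"x": 0, "y": 0, "z": -0.03, "twist": 0},
    {"x": 0, "y": 0, "z": -0.03, "twist": 0}
  ]
}}

```text
time_s: 11.7
tcp_pos: [0.4769, 0.0918, 0.3305]
orientation: [[0.898, 0.441, -0.0], [0.441, -0.898, -0.0], [-0.0, -0.0, -1.0]]
wrist_force: [0.3, -0.7, -3.3]
gripper_width: 0.0454
grasp_force: 41.6
```

```bash
python3 - <<'E'
from h import *
st=read_state();print(st['tcp_pos'],st['wrist_force'],st['gripper_width'],st['time_s'])
s=np.mean([grab_frame('side').astype(float) for _ in range(3)],0)
cv2.imwrite('pics/s7.png',s[:,:,::-1].astype(np.uint8))
g=s.mean(2)
for r in range(200,242):print(r,' '.join('%3d'%v for v in g[r,236:270]))
E
```

```text
[0.4769 0.0918 0.3305] [ 0.304  -0.7155 -3.2985] 0.04535139049744036 11.7
200 140 140 140 140 140 140 140 141 140 140 140 125  72  70  50  18  19  20  21  21  18  25  50  63  12  11  29 129 214 215 212 190 180 197
201 137 126 122 132 139 140 140 140 140 140 140 127  84  71  57  18  19  19  18  20  19  29  54  63  10  12  10  88 155 157 164 169 176 187
202 137 125 121 132 140 140 140 140 140 140 133 111  93  73  66  42  36  40  44  44  47  56  61  51  10  16  37  90 140 140 140 140 140 140
203 140 140 140 140 140 140 140 140 140 140 133 116 114  87  71  65  64  67  59  61  68  73  69  71  96 103 107 122 136 124 120 140 140 140
204 141 140 140 140 140 140 140 140 140 140 140 140 136 121 112 113 107  84  63  67  73  73  73  99 137 140 140 140 137 123 120 140 140 140
205 141 141 141 141 141 141 141 141 141 140 141 140 140 140 141 141 129  89  68  71  73  72  75 105 140 140 140 140 140 140 140 140 140 140
206 125 121 141 141 141 141 141 141 141 141 141 141 141 141 141 141 133  98  68  71  73  72  72 101 141 141 140 141 141 140 140 140 140 140
207 124 121 141 141 141 142 142 141 141 133 11
[... 4153 characters left out ...]

237 143 142 142 139 134 143 143 128  85 100  99  87  77  82  86  86  85  82  77  75  87 102  98  98 110  83  99 120 119 120 120 119 120 119
238 142 143 142 143 142 139 132 117  74  90 100  99  91  90  90  89  89  87  89  92  96  98  91  94 113  96 103 108 105 104 106 114 120 120
239 142 142 142 143 139 128 120 107  70  77  89  96 100 100  98  97  98  97  98 100  95  87  83  95 119 120 113  93  91  90  90 101 120 120
240 142 142 142 142 136 120 120 108  70  74  79  84  90  94  93  93  94  93  91  89  85  78  77  88 108 108 103  93  95  97  95  99 120 120
241 142 139 130 134 136 119 119 108  71  75  78  79  81  83  84  83  84  82  82  82  81  78  77  83  92  91  88  93  95  98  98 101 120 119
```

```bash
python3 - <<'E'
from h import *
p=np.array([.4769,.0918,.3305]);x=np.array([.898,.441,0]);y=np.array([.441,-.898,0])
for s in(-.008,-.010,-.012):
  for zo in(.245,.2475,.25): print(s,zo,proj('side',p+s*x-[0,0,zo])[0])
# ring fit in original top/side: bright ring centroid
t=cv2.imread('pics/top0.png',0).astype(float)
for r in range(206,223):print(r,t[r,200:220].astype(int))
print(proj('top',[.4735,.09,.0627]))
E
```

```text
-0.008 0.245 [253.8216 226.2003]
-0.008 0.2475 [253.7968 227.1709]
-0.008 0.25 [253.7721 228.1386]
-0.01 0.245 [254.7578 226.1311]
-0.01 0.2475 [254.7316 227.1015]
-0.01 0.25 [254.7055 228.0689]
-0.012 0.245 [255.6933 226.062 ]
-0.012 0.2475 [255.6657 227.0321]
-0.012 0.25 [255.6381 227.9992]
206 [ 88  89  89 100 118 126 118  99  90  96 111 126 124 107  88  90  89  92
  92  92]
207 [ 88  89  87  92 113 126 126 119 109 108 121 128 125 103  88  88  92  93
  91  93]
208 [ 88  89  87  90 109 126 129 126 119 120 127 128 124 107  91  89  92  91
  92  91]
209 [ 92  91  89  95 114 124 126 121 118 116 119 126 125 113  97  91  91  90
  94  90]
210 [ 91  91  92 103 116 122 110  95  92  91  97 112 122 112  95  94  90  90
  91  90]
211 [ 90  92  98 110 120 113  92  68  69  73  79 101 114 107  87  85  90  92
  94  93]
212 [ 90  88 100 115 117 102  73  73  92 104  95  91 108 111  87  80  91  92
  94  90]
213 [ 88  95 101 116 116  95  73  83 108 118 106  93 104 115  94  78  86  92
  94  91]
214 [ 90  93 101 115 115  96  78  95 116 121 107  94 107 110  91  74  83  92
  94  94]
215 [ 91  91  98 113 116 107  83  89 107 110  99 100 108 101  75  73  85  92
  93  93]
216 [ 92  93  90  99 113 112 101  95  97  97 101 107 108  92  75  77  86  93
  94  93]
217 [ 91  89  90  89  95 109 114 114 109 110 112 109  96  86  94  96  90  93
  93  96]
218 [ 91  93  90  87  83  90 105 111 111 111 108  91  86  97 111 104  88  92
  96  94]
219 [ 89  90  89  89  86  84  95  95  97 101 100  94 104 117 122 105  90  93
  96  94]
220 [ 91  90  91  92  89  92 105 109 101 103 104 106 117 126 124 109  94  93
  95  96]
221 [ 88  92  93  91  90  96 110 116 110 110 108 107 109 116 124 113 102  94
  94  96]
222 [ 87  91  93  91  93  97 109 107 101 108 116 111 101 108 122 123 109  96
  94  93]
[[208.5269 213.3734]]
```

After the press the block sits flush (45.4 mm, where it had been cocked at 47 mm), but the foot now sits about 11 mm back along tool x. I'll re-align.

Call:
{"method": "move_arm", "body": {
  "moves": [
    {"x": 0.002, "y": 0, "z": 0, "twist": 0},
    {"x": 0.005, "y": 0, "z": 0, "twist": 0},
    {"x": 0.008, "y": 0, "z": 0.002, "twist": 0},
    {"x": 0.01, "y": 0, "z": 0.006, "twist": 0},
    {"x": 0.011, "y": 0, "z": 0.01, "twist": 0},
    {"x": 0.011, "y": 0, "z": 0.012, "twist": 0},
    {"x": 0.011, "y": 0, "z": 0.013, "twist": 0},
    {"x": 0.011, "y": 0, "z": 0.013, "twist": 0}
  ]
}}

```text
time_s: 12.85
tcp_pos: [0.4868, 0.0967, 0.3177]
orientation: [[0.898, 0.441, -0.0], [0.441, -0.898, -0.0], [-0.0, -0.0, -1.0]]
wrist_force: [0.2, -0.1, -2.5]
gripper_width: 0.0458
grasp_force: 41.6
```

```bash
cat > foot.py <<'E'
from h import *
st=read_state();print(st['time_s'],st['tcp_pos'],st['wrist_force'],st['gripper_width'])
s=np.mean([grab_frame('side').astype(float) for _ in range(3)],0);g=s.mean(2)
import sys
for r in range(int(sys.argv[1]),int(sys.argv[2])):print(r,' '.join('%3d'%v for v in g[r,242:264]))
E
python3 foot.py 214 242
```

```text
12.85 [0.4868 0.0967 0.3177] [ 0.1972 -0.1479 -2.5437] 0.045848810593184214
214 142 141 142 141 141 131  91  68  72  73  71  75  96 120 133 141 142 142 142 141 142 132
215 141 142 141 141 141 131  90  69  72  72  71  76 108 142 142 142 141 142 142 142 142 138
216 141 141 141 141 141 132  96  69  72  73  71  75 105 142 141 141 142 141 141 141 141 141
217 141 136 126 142 141 135 104  68  71  72  72  72 102 141 141 142 142 141 141 141 141 141
218 142 132 117 141 142 135 107  68  71  72  71  70  97 142 141 142 142 142 141 142 142 142
219 142 139 133 141 142 139 116  67  71  72  72  70  96 141 141 142 141 141 141 141 138 124
220 142 141 141 141 141 141 125  66  70  72  72  69  95 139 141 141 141 142 141 141 138 125
221 142 142 142 141 142 141 125  65  70  72  72  69  89 132 141 141 142 141 141 142 142 141
222 141 141 142 141 142 141 126  72  69  72  71  69  86 126 142 141 142 142 142 142 141 141
223 124 118 141 142 141 142 127  77  69  72  71  69  85 124 141 142 141 142 141 142 141 141
224 123 118 141 142 141 142 129  82  69  72  71  69  81 118 141 142 141 141 141 142 138 133
225 142 142 
[... 851 characters left out ...]
  95  95  98 100  92  93  97 103 118 146 142 143 142 143
235 137 114 101 102  95  84  84  86  89  90  89  86  84  85  90 101 106 120 132 132 132 132
236 128 112  93 102  95  78  78  82  86  87  85  82  79  75  84 100 102 107 117 109 113 120
237 128 109  84 100  99  86  78  82  87  87  84  82  77  75  87 102  98  98 110  83  99 120
238 128 108  74  90 100  99  91  90  90  90  89  87  88  93  97  98  91  94 113  97 104 108
239 120 108  70  78  90  96 100  99  98  97  97  97  99 100  95  87  83  95 119 119 113  92
240 120 108  70  74  79  84  90  94  94  93  94  92  91  89  85  78  77  88 108 108 104  93
241 119 108  71  75  78  79  82  83  83  84  84  82  81  82  81  78  77  84  92  92  87  93
```

Foot u≈252.2 against mouth 251.3, and the row agrees. I'll nudge 1.5 mm more and enter.

Call:
{"method": "move_arm", "body": {
  "moves": [
    {"x": 0.001, "y": 0, "z": 0, "twist": 0},
    {"x": 0.0015, "y": 0, "z": 0.003, "twist": 0},
    {"x": 0.0015, "y": 0, "z": 0.006, "twist": 0},
    {"x": 0.0015, "y": 0, "z": 0.009, "twist": 0},
    {"x": 0.0015, "y": 0, "z": 0.011, "twist": 0},
    {"x": 0.0015, "y": 0, "z": 0.013, "twist": 0},
    {"x": 0.0015, "y": 0, "z": 0.014, "twist": 0},
    {"x": 0.0015, "y": 0, "z": 0.014, "twist": 0}
  ]
}}

```text
time_s: 14.0
tcp_pos: [0.4882, 0.0979, 0.3039]
orientation: [[0.898, 0.441, 0.001], [0.441, -0.898, 0.001], [0.001, -0.0, -1.0]]
wrist_force: [-0.7, 2.2, 1.2]
gripper_width: 0.0457
grasp_force: 41.3
```

It's in: below the earlier contact height with little force. Continuing down, moving back in x to straighten the post.

Call:
{"method": "move_arm", "body": {
  "moves": [
    {"x": 0, "y": -0.0005, "z": 0.001, "twist": 0},
    {"x": 0, "y": -0.001, "z": 0.003, "twist": 0},
    {"x": -0.0005, "y": -0.001, "z": 0.005, "twist": 0},
    {"x": -0.001, "y": -0.001, "z": 0.007, "twist": 0},
    {"x": -0.0015, "y": -0.001, "z": 0.009, "twist": 0},
    {"x": -0.002, "y": -0.001, "z": 0.01, "twist": 0},
    {"x": -0.0025, "y": -0.001, "z": 0.01, "twist": 0},
    {"x": -0.003, "y": -0.001, "z": 0.01, "twist": 0}
  ]
}}

```text
time_s: 15.0
tcp_pos: [0.4855, 0.0972, 0.2937]
orientation: [[0.898, 0.441, 0.001], [0.441, -0.898, 0.001], [0.002, -0.0, -1.0]]
wrist_force: [1.7, 5.9, -2.9]
gripper_width: 0.0452
grasp_force: 41.3
```

Call:
{"method": "move_arm", "body": {
  "moves": [
    {"x": -0.0005, "y": -0.001, "z": 0.001, "twist": 0},
    {"x": -0.001, "y": -0.0015, "z": 0.003, "twist": 0},
    {"x": -0.0015, "y": -0.0015, "z": 0.005, "twist": 0},
    {"x": -0.002, "y": -0.0015, "z": 0.007, "twist": 0},
    {"x": -0.0025, "y": -0.0015, "z": 0.009, "twist": 0},
    {"x": -0.003, "y": -0.0015, "z": 0.01, "twist": 0},
    {"x": -0.0035, "y": -0.0015, "z": 0.01, "twist": 0},
    {"x": -0.004, "y": -0.0015, "z": 0.01, "twist": 0}
  ]
}}

```text
time_s: 16.0
tcp_pos: [0.4817, 0.0962, 0.284]
orientation: [[0.898, 0.44, 0.003], [0.44, -0.898, 0.0], [0.002, 0.001, -1.0]]
wrist_force: [5.0, 1.6, -1.0]
gripper_width: 0.0455
grasp_force: 41.0
```

```bash
python3 foot.py 216 238
```

```text
16.0 [0.4817 0.0962 0.284 ] [ 4.9588  1.6166 -1.0279] 0.04548275784049957
216 142 139 117  69  66  35  20  20  21  21  20  20  44  65  32  12  50  97 109  97  84  94
217 142 134 102  68  66  37  20  19  20  22  19  20  43  65  28  12  35  67  78  78  83  89
218 141 130  90  68  66  36  21  20  20  20  20  21  46  63  23  11  29  58  70  69  72  79
219 142 136 107  69  65  32  20  19  21  23  20  22  47  63  24  11  30  65  86  93  86  70
220 142 138 117  70  64  27  20  21  21  21  20  20  45  63  23  11  42  93 124 129 117  84
221 141 140 121  70  64  28  20  19  20  20  20  23  46  63  23  11  48 107 142 141 136 122
222 141 141 128  78  65  34  19  19  20  18  21  30  52  63  21  11  55 114 142 141 141 141
223 123 118 131  92  69  55  47  53  53  54  55  58  66  71  56  55  83 131 141 142 142 141
224 123 118 137 120  99  89  82  70  72  73  73  72  81 105 115 114 123 142 141 141 138 133
225 142 142 141 140 131 126 113  70  70  73  73  70  85 125 142 142 142 142 141 142 132 113
226 142 142 142 142 142 142 128  76  70  73  73  70  85 125 142 142 142 142 142 142 136 123
227 142 142 14
[... 297 characters left out ...]
  70  72  72  70  86 125 143 142 143 142 143 137 123 134
231 143 142 143 142 140 132 116  73  70  72  73  70  99 149 152 143 143 142 143 129  92 118
232 142 143 140 131 121 111  98  69  69  72  72  70 117 191 191 133 143 142 142 135 118 127
233 143 141 131 110 101  99  91  70  69  72  72  70 102 165 172 113 128 139 142 143 143 143
234 143 137 116 102  98  93  86  72  69  72  72  70  73  86  97 102 110 132 142 142 143 142
235 143 132 102 102  95  84  81  70  69  72  72  70  70  78  90 101 107 125 142 139 132 132
236 143 130  94 102  95  78  75  68  69  72  72  70  67  69  84 100 103 113 129 119 113 120
237 142 128  84 100  99  87  74  68  69  71  71  69  67  70  87 101  98  98 110  83  99 120
```

The post is now visible in the bore and nearly vertical. Lowering the rest of the way.

Call:
{"method": "move_arm", "body": {
  "moves": [
    {"x": -0.0005, "y": 0, "z": 0.002, "twist": 0},
    {"x": -0.001, "y": 0, "z": 0.005, "twist": 0},
    {"x": -0.0015, "y": 0, "z": 0.008, "twist": 0},
    {"x": -0.002, "y": 0, "z": 0.011, "twist": 0},
    {"x": -0.002, "y": 0, "z": 0.013, "twist": 0},
    {"x": -0.002, "y": 0, "z": 0.015, "twist": 0},
    {"x": -0.002, "y": 0, "z": 0.016, "twist": 0},
    {"x": -0.002, "y": 0, "z": 0.016, "twist": 0}
  ]
}}

```text
time_s: 17.15
tcp_pos: [0.4801, 0.0953, 0.2681]
orientation: [[0.898, 0.44, 0.003], [0.44, -0.898, 0.0], [0.003, 0.001, -1.0]]
wrist_force: [6.4, 2.7, -0.0]
gripper_width: 0.0454
grasp_force: 41.2
```

```bash
python3 foot.py 226 238
```

```text
17.15 [0.4801 0.0953 0.2681] [ 6.3993  2.7144 -0.0184] 0.0454407407505778
226 142 142 129  84  73  63  18  20  20  22  21  20  30  52  56  10  20  70 116 116 108  79
227 143 142 130  84  73  62  18  19  20  21  21  21  29  50  49  12  25  87 142 142 137 121
228 142 142 133  96  73  62  18  19  19  19  20  19  32  55  49  12  24  88 142 143 142 142
229 122 142 139 117  73  65  34  34  35  34  38  44  52  62  39  20  53 106 142 142 142 142
230 122 142 142 132  98  79  72  69  61  61  63  66  78 102 105 105 114 132 142 136 123 134
231 143 142 143 141 127 106  98  82  70  72  73  71  85 127 152 143 143 143 143 129  92 118
232 143 143 140 130 121 111 100  76  68  72  73  70  78 112 137 133 143 143 142 136 118 127
233 143 141 131 110 101  99  93  75  69  72  73  71  75  92 103 113 128 139 142 142 143 143
234 142 137 116 102  98  93  86  73  69  72  73  70  73  87  97 102 110 132 142 142 143 142
235 143 132 101 102  95  84  80  70  69  71  73  70  71  79  90 101 107 125 142 139 132 132
236 142 130  94 102  95  78  75  68  69  72  72  70  69  73  84 100 103 113 130 119 113 120
237 143 128  85 100  99  87  73  68  69  72  72  71  69  73  87 102  98  98 110  83  99 120
```

Call:
{"method": "move_arm", "body": {
  "moves": [
    {"x": 0, "y": 0, "z": 0.001, "twist": 0},
    {"x": 0, "y": 0, "z": 0.002, "twist": 0},
    {"x": 0, "y": 0, "z": 0.003, "twist": 0},
    {"x": 0, "y": 0, "z": 0.004, "twist": 0},
    {"x": 0, "y": 0, "z": 0.005, "twist": 0},
    {"x": 0, "y": 0, "z": 0.006, "twist": 0},
    {"x": 0, "y": 0, "z": 0.006, "twist": 0},
    {"x": 0, "y": 0, "z": 0.006, "twist": 0}
  ]
}}

```text
time_s: 18.3
tcp_pos: [0.4816, 0.0965, 0.2666]
orientation: [[0.898, 0.44, 0.012], [0.44, -0.898, 0.001], [0.011, 0.004, -1.0]]
wrist_force: [-1.1, 1.1, 47.4]
gripper_width: 0.0456
grasp_force: 46.3
```

```bash
python3 - <<'E'
from h import *
a=np.radians(26.2);X=lambda l:np.array([.4735,.09,.1167])+np.array([np.cos(a)*l[0]-np.sin(a)*l[1],np.sin(a)*l[0]+np.cos(a)*l[1],l[2]])
for l in([-.012,.023,-.025],[.01,.023,-.025],[0,0,-.054]):print(l,proj('side',X(l))[0])
E
python3 foot.py 225 235
```

```text
[-0.012, 0.023, -0.025] [259.3925 229.8391]
[0.01, 0.023, -0.025] [248.7973 230.6438]
[0, 0, -0.054] [251.6691 235.0594]
18.3 [0.4816 0.0965 0.2666] [-1.1242  1.1361 47.3508] 0.0456259073979515
225 142 124  60  66  40  19  20  20  20  19  20  43  64  23  11  22  49  69  73  73  73  80
226 142 125  64  67  39  18  19  19  21  19  19  43  63  23  11  33  78 112 115 104  66  72
227 142 126  68  66  39  18  19  20  21  20  19  43  63  23  11  42 101 142 142 134 112 114
228 142 126  68  66  39  19  20  20  21  19  22  46  63  23  11  42 101 142 142 142 142 142
229 122 130  85  66  40  19  19  19  20  18  23  49  63  23  11  53 111 142 142 142 142 142
230 122 134  99  69  57  44  44  44  47  53  54  64  80  88 103 111 132 142 143 136 123 134
231 142 138 121 100  88  73  67  66  68  73  73  76 120 170 152 143 142 143 142 129  92 117
232 143 143 137 119 102  89  74  70  72  73  71  74 119 166 137 133 143 142 143 136 118 127
233 142 141 131 110 101  94  76  68  72  73  72  73  84  99 103 113 128 139 143 142 142 143
234 143 137 116 102  98  90  77  69  72  73  72  70  77  92  97 103 110 132 143 143 143 142
```

The post is home: contact height and mount height both match. Easing off the overpress will let the tool come upright again, and I'll turn to 27° yaw (the mean of the lens and target bearings).

Call:
{"method": "move_arm", "body": {
  "moves": [
    {"x": 0, "y": 0, "z": -0.001, "twist": 0},
    {"x": 0, "y": 0, "z": -0.002, "twist": 0},
    {"x": -0.0005, "y": 0, "z": -0.003, "twist": -0.3},
    {"x": -0.001, "y": 0, "z": -0.004, "twist": -0.6},
    {"x": -0.001, "y": 0, "z": -0.004, "twist": -0.9},
    {"x": -0.001, "y": 0, "z": -0.004, "twist": -0.9},
    {"x": -0.001, "y": 0, "z": -0.004, "twist": -0.9},
    {"x": -0.001, "y": 0, "z": -0.004, "twist": -0.9}
  ]
}}

```text
time_s: 19.45
tcp_pos: [0.4796, 0.0952, 0.2672]
orientation: [[0.891, 0.454, 0.005], [0.454, -0.891, 0.0], [0.005, 0.002, -1.0]]
wrist_force: [3.9, 2.3, 10.7]
gripper_width: 0.0455
grasp_force: 42.2
```

```bash
python3 foot.py 222 238; python3 - <<'E'
from h import *
s=np.mean([grab_frame('side').astype(float) for _ in range(3)],0).mean(2);t=np.mean([grab_frame('top').astype(float) for _ in range(3)],0)
cv2.imwrite('pics/t8.png',t[:,:,::-1].astype(np.uint8))
print(read_state()['orientation'],read_state()['wrist_torque'])
for r in range(196,224,2):print(r,' '.join('%3d'%v for v in s[r,234:276]))
a=np.radians(27);X=lambda l:np.array([.4735,.09,.1167])+np.array([np.cos(a)*l[0]-np.sin(a)*l[1],np.sin(a)*l[0]+np.cos(a)*l[1],l[2]])
for l in([-.012,.023,-.025],[-.012,.023,.025],[.012,0,.019],[.012,0,-.019],[.012,-.019,0],[.012,.019,0]):print(l,proj('side',X(l))[0])
E
```

```text
19.45 [0.4796 0.0952 0.2672] [ 3.8569  2.2896 10.7297] 0.04550803527096304
222 141 141 138 113  67  66  39  20  19  20  21  19  20  43  63  23  11  71 124 117 100  83
223 123 118 133  99  67  65  34  19  20  20  20  19  20  43  63  23  14  55  92  85  82  82
224 124 118 133  99  69  64  28  19  19  21  21  19  18  43  64  23  17  48  75  74  72  77
225 142 142 133 100  70  64  28  20  20  20  21  20  22  46  63  23  17  46  75  78  79  68
226 142 142 134 100  71  64  28  18  19  21  21  20  24  48  63  23  20  70 115 118 113  80
227 142 142 134 100  71  64  27  19  21  21  21  20  24  48  62  18  25  87 142 142 137 120
228 142 142 138 114  70  64  28  18  19  20  20  19  23  48  62  11  25  87 142 143 142 142
229 122 142 143 128  78  65  34  18  21  25  26  28  39  54  56  19  43  94 142 142 142 142
230 122 143 143 132  93  70  59  54  55  57  57  57  70  95 108 105 110 124 142 136 123 134
231 142 142 142 138 120  97  82  75  71  72  73  72  82 123 152 142 143 142 143 129  92 117
232 143 143 140 130 121 109  93  77  69  72  73  71  78 111 137 133 143 142 143 135 117 127
233 143 141 1
[... 2503 characters left out ...]
 46  24  18  17  18  18  19  18  28  41  28  15  72 132 142 141 141 141 141 141 142 141 142 142 141 141 142 141 142
220 142 141 142 142 142 142 142 142 142 141 141 125  68  66  39  20  19  21  21  19  20  43  63  23  11  80 141 141 134 106  96 117 126 123 132 141 142 142 138 123 117 141
222 141 142 141 142 142 142 142 141 141 141 137 113  67  66  38  20  19  20  21  21  19  43  63  23  11  71 124 117 100  83  95  96  96  96 109 137 141 142 142 142 141 141
[-0.012, 0.023, -0.025] [259.5321 229.7793]
[-0.012, 0.023, 0.025] [260.2439 209.2837]
[0.012, 0, 0.019] [246.5155 206.595 ]
[0.012, 0, -0.019] [246.3063 221.988 ]
[0.012, -0.019, 0] [245.0242 209.4459]
[0.012, 0.019, 0] [247.8525 219.5252]
```

The block's vertical edge still shows about 1.5° of lean, top forward. Correcting by about 2.5 mm backwards.

Call:
{"method": "move_arm", "body": {
  "moves": [
    {"x": -0.0005, "y": 0, "z": 0, "twist": 0},
    {"x": -0.001, "y": 0, "z": 0, "twist": 0},
    {"x": -0.0015, "y": 0, "z": 0, "twist": 0},
    {"x": -0.002, "y": 0, "z": 0, "twist": 0},
    {"x": -0.0025, "y": 0, "z": 0, "twist": 0},
    {"x": -0.0025, "y": 0, "z": 0, "twist": 0},
    {"x": -0.0025, "y": 0, "z": 0, "twist": 0},
    {"x": -0.0025, "y": 0, "z": 0, "twist": 0}
  ]
}}

```text
time_s: 20.9
tcp_pos: [0.478, 0.0944, 0.2673]
orientation: [[0.891, 0.454, 0.007], [0.454, -0.891, 0.001], [0.007, 0.002, -1.0]]
wrist_force: [6.4, 2.8, 8.9]
gripper_width: 0.0458
grasp_force: 42.1
```

```bash
cat > edge.py <<'E'
from h import *
st=read_state();print(st['time_s'],st['tcp_pos'],st['wrist_force'],st['grasp_force'],np.array(st['orientation']))
g=np.mean([grab_frame('side').astype(float) for _ in range(4)],0).mean(2)
for r in range(214,238):print(r,' '.join('%3d'%v for v in g[r,240:264]))
E
python3 edge.py
```

```text
20.9 [0.478  0.0944 0.2673] [6.4165 2.8188 8.886 ] 42.0759254693985 [[ 0.8908  0.4543  0.0071]
 [ 0.4543 -0.8908  0.0014]
 [ 0.0069  0.002  -1.    ]]
214 141 139 113  21  18  23  28  21  22  19  19  23  28  28  28  28  29  27  23  18  25  86 141 132
215 141 141 124  50  17  30  41  22  25  19  20  22  25  26  26  25  25  24  22  17  26  85 141 139
216 142 142 135 100  36  40  46  36  22  19  18  22  24  23  23  22  22  21  20  17  39  96 142 142
217 141 141 141 126  85 100  74  56  29  18  18  18  20  19  19  19  19  18  18  17  55 112 141 142
218 142 141 142 132 117 132  94  65  45  18  18  18  17  18  19  19  33  47  19  21  76 131 142 142
219 141 142 142 138 133 131  94  68  58  23  18  19  20  21  18  22  46  64  23  35  94 141 138 124
220 141 141 141 141 141 134 101  70  64  28  19  20  21  21  20  24  49  63  18  42 101 142 138 121
221 141 142 141 141 141 136 109  70  64  28  19  20  21  21  19  23  48  62  11  42 101 141 134 113
222 141 141 142 141 141 136 109  71  64  28  20  19  20  20  19  24  48  62  10  38  89 124 109  79
223 142 138 123 118 141 133  97  70  64  28  19  2
[... 749 characters left out ...]

231 143 143 143 142 143 143 135 110  91  79  70  72  73  72  74 103 142 143 143 142 142 129  92 117
232 142 143 142 142 140 130 121 111 103  84  68  72  73  72  70  99 137 133 142 143 142 136 118 127
233 143 142 142 142 131 109 101  99  94  82  68  72  72  72  70  82 104 113 128 139 142 143 143 143
234 143 143 142 137 118 102  98  93  88  78  68  72  72  72  70  78  97 102 110 132 143 143 142 143
235 115 127 142 133 104 102  95  84  82  74  68  72  73  72  69  73  89 101 107 126 143 139 135 140
236 103 127 142 130  93 102  95  78  76  72  68  72  72  71  69  69  84 101 103 113 129 120 116 128
237 134 143 142 128  84 100  99  87  75  72  67  72  72  71  69  72  87 102  98  98 110  83  99 120
```

The block edge is now vertical within about 0.5°, tool yaw is 27.0°, and the post is home with a light downward push and firm grip. Handing in.

```bash
python3 -c "
from rig import *
print(hand_in())"
```

```text
the job is handed in; nothing more can be done
None
```

I handed the job in with the mirror mount still gripped by its sides, its post pushed home in the empty holder, upright to about 0.5° and turned to a 27° yaw, midway between the camera and the target on place a; I had no camera's-eye view to confirm the reflection, and on the first try the post hit the holder rim at about 59 N before I realigned it.

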